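# Push the block train home in the sanding jig and shut the keeper gate

### The arm

A 6-joint arm with a two-finger parallel gripper is mounted at the origin on the work surface. World frame = base frame: x ahead of the robot, y to its left, z up, the work surface at z = 0. Lengths are in m, angles in rad, forces in N, time in s.
With the tool pointing down it reaches from about 0.25 to 0.775 m from the base axis. Payload 4 kg.
Tool frame: the origin (TCP) lies at the very end of the fingers, on their centre line; the grasp point (between the pads) lies 19 mm behind it; z points along the fingers, y is the line along which they close (so a half turn about z gives the same grasp; the last joint's range is limited). The gripper opens to 94 mm and grips with 3 to 60 N. Pads are 16 mm wide; open, the fingers measure 119 mm over their backs; the gripper's body (75 mm by 177 mm) begins 78 mm behind the grasp point.
Start: joints at [-1.326, 0.087, 1.371, -0, 1.684, -0.103], TCP at [0.187, -0.517, 0.206] pointing down, gripper open.
Joint ranges: [-3.1, 3.1], [-0.76, 2.03], [0.27, 2.55], [-1.08, 4.22], [0.17, 2.65], [-2.57, 2.57]. Speed limits (rad/s): [2.79, 2.79, 3.14, 3.14, 3.14, 3.14].

### API

Orientations are given as [roll, pitch, yaw] about the fixed x, y, z axes, in that order (R = Rz(yaw) Ry(pitch) Rx(roll)).
In Python, from bench import robot gives the robot as it stands. The module is installed in compiled form; this text tells all that it offers.
- The arm moves only by the tool move_arm, never from a script. Its argument "deltas" is one flat list of numbers, 7 for each row, row after row: the turn, a rotation vector about the tool's x, y, z in rad, then the shift along the tool's x, y, z in cm, then the closure, from -1 (fully open) to 1 (shut). A call has 1 to 8 rows; each row is the pose to reach, as a shift and turn from the pose commanded when the call began, along the tool's axes at that moment; what a row does not reach only later rows make up. A row lasts 1/10 s, in which the tool goes at most 50 mm and 8.59 degrees, less where a joint would pass 70% of its speed; a pose out of reach is approached as far as the arm can. A call with a gripper value outside its range is refused whole. The fingers move at their own pace and stop on an object; the grip force is fixed at half the most. Time passes only in rows, so rows that repeat a pose let the fingers close. It gives the time, the measured TCP pose, the force, the opening and the grip force at its end, in the units of the state.
- robot.get_obs(): the state, without advancing time (a new reading comes with each control period).
- robot.snapshot(name): name is "side" or "top"; returns a dict with "image" (400x640x3 uint8, red, green, blue), "depth" (400x640 float32, m along the optical axis (not along the pixel's ray), 0 where there is no reading), "fov_y" (degrees; the focal length in pixels is half the picture's height over the tangent of half this angle, whatever the lens; pixels are square), "cx", "cy" (the principal point, pixels), "D" ([k1, k2, p1, p2, k3] as OpenCV has them; the pictures are not rectified), "origin" and "orientation" of the camera in the world. Camera axes: x right, y up, looking along -z (the intrinsics and any distortion apply to the point x, -y, -z); pixel columns grow to the right and rows downward; lengths in m; the calibration is good to about 2 mm. A picture is of the moment at which its call begins.
- robot.close_job(): hands the job in; it is judged then, once.
The state is a dict: "time": time; "joint_positions": joint angles; "qvel": joint speeds; "joint_torque": joint torques, N m; "tool_pos": TCP position; "ee_rot": TCP orientation; "wrist_force": force on the tool from outside, world axes, zero at the start; "wrist_torque": the same for the moment, N m; "width": finger opening in m; "finger_force": force on a finger pad.
Only numpy, scipy, OpenCV 4.12 (cv2) and the standard library are available. Lean on these libraries where they do the work, as an engineer would, in place of code of your own. Each camera call takes 0.05 s, during which the arm holds its last target. There are 200 camera calls.

### The job

Push the row of four aluminium blocks along the rail of the sanding jig as one train, from its free end, until it is hard up against the yellow end stop with no gaps. Then push the red keeper gate round until it is fully shut across the rail behind the row. Only push with the fingers: never lift or carry a block or pull the row apart, and leave everything else on the bench where it stands.

Things in the scene. Friction and masses are not known exactly. Their poses are not given: they have to be found in the camera images.
- jig: Sanding jig fixed to the bench. Origin on the bench (z = 0) on the rail's centre line; +x runs along the rail to the end stop, z up. Base plate 6 mm thick, x -215 to 205, y -87 to 63 mm. White rail floor 10 mm above the bench, from x = -200 to the stop. Blue fences 48 mm apart inside, 8 mm thick, tops 18 mm above the bench. The row fills x = -10 to 170 mm when home.
- jig_stop (a point): Middle of the yellow end stop's face at rail-floor level (10 mm above the bench), jig x = 170 mm, y = 0. The stop is 72 mm wide, its top 44 mm above the bench. At the start the lead block is 45 to 125 mm short of it; the rail behind the row is free.
- block_red: Aluminium block with a red paint dot and a dark round mark on top, 45 x 45 x 36 mm tall, 0.13 to 0.25 kg, loose in the rail. Origin: centre of its underside, z up, sides along the jig's axes. One of four equal blocks in a touching row (pitch 45 mm) in the rail; their order differs from run to run.
- block_blue: Aluminium block with a blue paint dot and a dark round mark on top, 45 x 45 x 36 mm tall, 0.13 to 0.25 kg, loose in the rail. Origin: centre of its underside, z up, sides along the jig's axes. One of four equal blocks in a touching row (pitch 45 mm) in the rail; their order differs from run to run.
- block_yellow: Aluminium block with a yellow paint dot and a dark round mark on top, 45 x 45 x 36 mm tall, 0.13 to 0.25 kg, loose in the rail. Origin: centre of its underside, z up, sides along the jig's axes. One of four equal blocks in a touching row (pitch 45 mm) in the rail; their order differs from run to run.
- block_green: Aluminium block with a green paint dot and a dark round mark on top, 45 x 45 x 36 mm tall, 0.13 to 0.25 kg, loose in the rail. Origin: centre of its underside, z up, sides along the jig's axes. One of four equal blocks in a touching row (pitch 45 mm) in the rail; their order differs from run to run.
- gate (a joint): Keeper gate's angle about point gate_hinge, rad: 0 open, 2.1 fully shut (hard limits). At angle q the bar points from the hinge along 3.671 - q rad in the jig's frame (from +x towards +y): open it points back (-x) and outwards (-y), shut straight across the rail (+y), its front 6 mm behind a row that is home. Starts at 0 to 0.45; light friction (0.06 N m); stays where left.
- gate_hinge (a point): Gate's upright hinge axis, 32 mm above the bench, at jig x = -21 mm, y = -50 mm, outside the -y fence. Its steel barrel is 18 mm across, top 44 mm above the bench.
- gate_push (a point): Middle of the gate's red bar, 60 mm from the hinge axis, 31 mm above the bench; moves with the gate. The bar is 92 mm long, 10 mm thick, 20 to 42 mm above the bench, with a black post 18 mm across at its tip (top at 48 mm). To shut it, push here on its outer side, away from the rail.
- pad: Bystander: cork sanding pad with a wooden grip, 110 x 60 x 38 mm tall, beyond the jig on its +y side. Origin: underside centre.
- can: Bystander: green can, 52 mm across, 85 mm tall, standing on the jig's -y side near the stop. Origin: underside centre.
- offcut: Bystander: wooden offcut 50 x 40 x 45 mm tall, beside the jig's +y side. Origin: underside centre.
- mug: Bystander: blue mug, 76 mm across, 90 mm tall. Origin: underside centre.
- discs: Bystander: stack of yellow sanding discs, 124 mm across, 24 mm high. Origin: underside centre.
- brush: Bystander: bench brush lying flat. Origin: on its underside.
Not all that is in view belongs to the job. What is shaped like the block_green but pink is not meant. Leave any purple look-alike of the block_red alone.

How it is judged:
By the outcome, as a careful person would: the job done as asked, in the order asked, and still so for the second after the job is handed in, with the robot touching nothing.
It also fails if it takes over 48 s, if anything falls off the work surface, if the arm or the gripper's body presses on something with over 40 N, if the wrist force passes 120 N, or if a joint passes its speed limit or range.

## Working session

There is one attempt and no reset: what is moved stays moved. The work goes in short steps, Python scripts to look and compute and a tool call to move; the robot and the scene stay as the last step left them, time stands still between calls to the robot, and variables do not carry over. Pictures are saved under pics/ and viewed, at most 10 in all, crops included, and the job is handed in when it is done.

Besides the shell and the picture viewer there is one more tool, called by a JSON object that holds its "op" and its "data", one argument or row to a line. move_arm: Moves the arm, as the interface text tells. Its arguments: {"type":"object","properties":{"deltas":{"type":"array","items":{"type":"number"}}},"required":["deltas"]}

```bash
mkdir -p pics; cat > h.py <<'E'
import numpy as np, cv2
from bench import robot
def snap(n):
    s=robot.snapshot(n); s['K']=None
    f=200/np.tan(np.radians(s['fov_y'])/2); s['K']=np.array([[f,0,s['cx']],[0,f,s['cy']],[0,0,1]]); 
    from scipy.spatial.transform import Rotation as R
    o=np.array(s['orientation']); s['R']=o if o.shape==(3,3) else R.from_euler('xyz',o).as_matrix()
    return s
def ray(s,px):
    p=cv2.undistortPoints(np.array(px,float).reshape(-1,1,2),s['K'],np.array(s['D'],float)).reshape(-1,2)
    return np.c_[p[:,0],-p[:,1],-np.ones(len(p))]@s['R'].T
def onz(s,px,z):
    d=ray(s,px); o=np.array(s['origin']); return o+d*((z-o[2])/d[:,2])[:,None]
def save(s,f): cv2.imwrite('pics/'+f,cv2.cvtColor(s['image'],cv2.COLOR_RGB2BGR))
E
python3 - <<'E'
from h import *
import pickle
for n in ('top','side'):
    s=snap(n); save(s,n+'1.png'); pickle.dump(s,open(n+'.pkl','wb')); print(n,s['origin'],s['orientation'],s['fov_y'],s['D'])
print(robot.get_obs())
E
```

```text
top [3.76322325e-01 6.32269851e-05 1.03273895e+00] [ 0.16704781  0.00692813 -1.54780033] 54.91667545181291 [-0.08665275  0.          0.          0.          0.        ]
side [0.06165435 0.69795155 0.88863407] [ 0.77973359 -0.01002572 -2.55256577] 51.80326232328977 [0.02761908 0.         0.         0.         0.        ]
{'time': 0.1, 'joint_positions': array([-1.32611053e+00,  8.78990504e-02,  1.37208286e+00,  5.22650812e-06,
        1.68360490e+00, -1.03088848e-01]), 'qvel': array([-0.00225945, -0.00125291, -0.00304112, -0.00161984, -0.00080599,
       -0.00028654]), 'joint_torque': array([ 2.57939842e-03, -3.41252303e+01, -3.03301692e+01,  7.20423670e-02,
        3.04416195e-02, -9.69394864e-05]), 'tool_pos': array([ 0.18732743, -0.51659444,  0.20442169]), 'ee_rot': array([-3.13960961e+00, -2.10378850e-04,  3.47775023e-01]), 'wrist_force': array([-0.18335005, -0.59804478, -1.0255106 ]), 'wrist_torque': array([-0.03233627, -0.02051826,  0.03716287]), 'finger_force': 0.0, 'width': 0.0938227791887439}
```

View pics/top1.png

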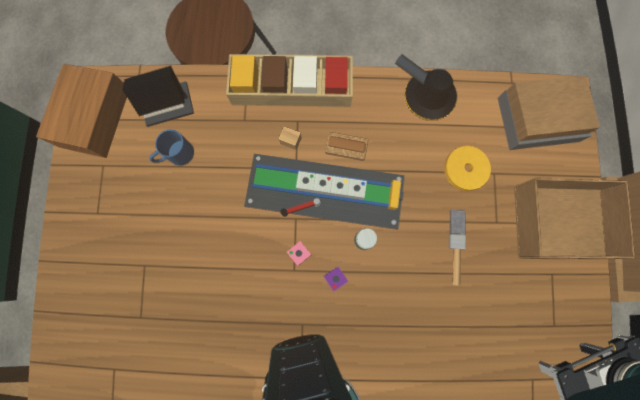

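View pics/side1.png

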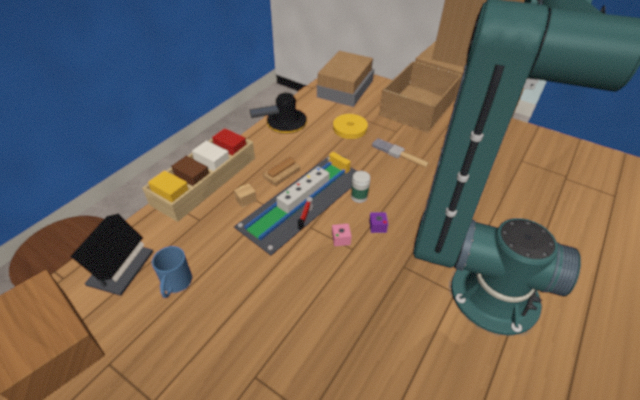

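The top view shows the jig at about (325,190), with the stop at its right end (395,194), the row at x≈297–366, the gate from its hinge (317,202) to its tip (285,212), and the can at (366,239). The pink and purple look-alikes are at (298,253) and (336,279).

```bash
python3 - <<'E'
from h import *
import pickle
s=pickle.load(open('top.pkl','rb')); im=s['image']; 
c=cv2.cvtColor(im[145:235,235:415],cv2.COLOR_RGB2BGR); cv2.imwrite('pics/c1.png',cv2.resize(c,None,fx=4.4,fy=4.4,interpolation=cv2.INTER_CUBIC))
h=cv2.cvtColor(im,cv2.COLOR_RGB2HSV); box=np.zeros(im.shape[:2],bool); box[145:235,235:415]=1
H,S,V=[h[...,i].astype(int) for i in range(3)]
ms={'stop':(abs(H-24)<7)&(S>150)&(V>150),'green':(H>45)&(H<85)&(S>100),'blue':(H>95)&(H<125)&(S>110),'row':(S<40)&(V>150),'red':((H<6)|(H>174))&(S>150),'plate':(S<60)&(V<100)&(V>45)}
zs={'stop':.044,'green':.010,'blue':.018,'row':.046,'red':.042,'plate':.006}
for k,m in ms.items():
    m=(m&box).astype(np.uint8); n,l,st,ce=cv2.connectedComponentsWithStats(m)
    i=1+np.argmax(st[1:,4]); pts=np.argwhere(l==i)[:,::-1]
    r=cv2.minAreaRect(onz(s,pts,zs[k])[:,:2].astype(np.float32)*1000)
    dep=np.median(s['depth'][l==i])
    # height from depth
    d=ray(s,[ce[i]]); z=(np.array(s['origin'])+d*dep)[0]
    print(k,st[i],ce[i].round(1),'rect',np.round(r[0],1),np.round(r[1],1),round(r[2],1),'depthpt',z.round(3))
g=cv2.HoughCircles
for n,px,z in(('hinge',(317,202),.044),('tip',(285,212),.048),('scr',[(258,158.5)],.006),('scr',[(250,201)],.006),('scr',[(401,178)],.006),('scr',[(394,222)],.006)): print(n,onz(s,px,z).round(4))
E
```

```text
stop [389 180  12  28 236] [394.5 193.8] rect [ 562.  -185.4] [23.1 73.4] 82.3 depthpt [ 0.562 -0.186  0.044]
green [254 168  43  22 699] [275.2 178.3] rect [604.4 132.4] [115.6  47.2] 82.8 depthpt [0.604 0.133 0.011]
blue [253 184 135  23 354] [320.  194.9] rect [559.4  10.9] [364.6   7.5] 82.7 depthpt [0.559 0.01  0.018]
row [296 171  71  27 985] [330.6 184.3] rect [583.8 -18.6] [180.9  45.7] 82.7 depthpt [ 0.583 -0.018  0.046]
red [287 201  27  12 103] [299.6 206.8] rect [522.4  61.3] [ 9.8 71.5] 18.8 depthpt [0.522 0.062 0.042]
plate [ 245  154  159   75 4201] [323.2 194.6] rect [571.1  -2.2] [419.7 154.4] 82.9 depthpt [0.562 0.001 0.008]
hinge [[0.5356 0.0168 0.044 ]]
tip [[0.507  0.0988 0.048 ]]
scr [[0.66   0.1836 0.006 ]]
scr [[0.5405 0.1993 0.006 ]]
scr [[ 0.6133 -0.2109  0.006 ]]
scr [[ 0.4919 -0.1906  0.006 ]]
```

View pics/c1.png

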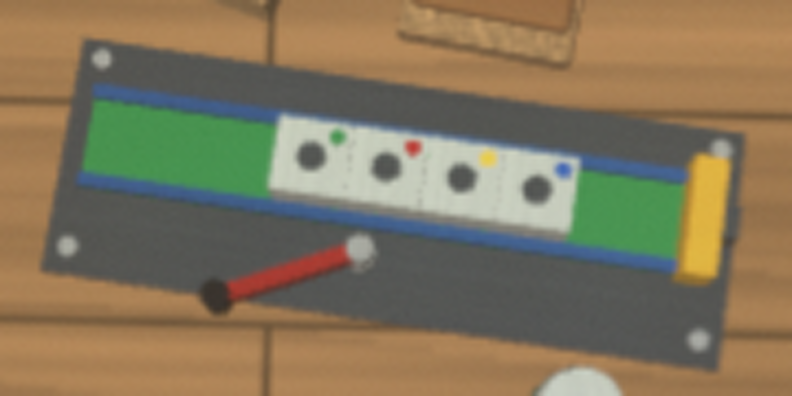

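{"op": "move_arm", "data": {
  "deltas": [0,0,-0.14,7.5,-5.5,0,1,0,0,-0.28,15,-11,0,1,0,0,-0.42,22.5,-16.5,0,1,0,0,-0.56,30,-22,0,1,0,0,-0.7,37.5,-27.5,0,1,0,0,-0.84,45,-33,0,1,0,0,-0.98,52.5,-38.5,0,1,0,0,-1.095,59.9,-44.4,0,1]
}}

```text
time: 0.9
tool_pos: [0.4102, -0.1826, 0.2052]
ee_rot: [-3.141, 0.0, 1.448]
wrist_force: [1.3, -0.5, -0.7]
width: 0.033
finger_force: 0.0
```

```bash
cat > t.py <<'E'
# usage: t.py jigx jigy z(mm) yaw : deltas needed from measured pose
import sys; from h import *
from scipy.spatial.transform import Rotation as R
O=np.array([584,-9.]); u=np.array([-.127,-.992]); v=np.array([.992,-.127])
o=robot.get_obs(); Rm=R.from_euler('xyz',o['ee_rot']); p=np.array(o['tool_pos'])*1000
d=p[:2]-O; print('t',o['time'],'jig',d@u,d@v,p[2],'rot',o['ee_rot'],'F',np.round(o['wrist_force'],1),'w',o['width'],'q',np.round(o['joint_positions'],2))
if len(sys.argv)>4:
    x,y,z,yaw=map(float,sys.argv[1:5]); w=np.r_[O+x*u+y*v,z]
    print('turn',(Rm.inv()*R.from_euler('xyz',[np.pi,0,yaw])).as_rotvec().round(3),'cm',(Rm.inv().apply(w-p)/10).round(2))
E
python3 t.py -115 0 200 1.443
```

```text
t 0.9 jig 194.25233977983254 -150.3923660742714 205.16509398637285 rot [-3.14149754e+00  1.23073555e-04  1.44764403e+00] F [ 1.3 -0.5 -0.7] w 0.03296601796531059 q [-0.55 -0.14  1.59 -0.    1.69 -0.42]
turn [-0.     0.     0.005] cm [30.86 15.17  0.51]
```

{"op": "move_arm", "data": {
  "deltas": [0,0,0,4,2,0,1,0,0,0,8,4,0,1,0,0,0,12.4,6,0,1,0,0,0,16.8,8,0,1,0,0,0,21,10,0,1,0,0,0,25,12,0,1,0,0,0,28.5,14,0,1,0,0,0,30.9,15.2,0,1]
}}

```text
time: 1.7
tool_pos: [0.6006, 0.1051, 0.2042]
ee_rot: [-3.14, -0.0, 1.445]
wrist_force: [-0.1, -0.5, -0.5]
width: 0.0005
finger_force: 0.0
```

```bash
python3 t.py -115 0 22 1.443
```

```text
t 1.7 jig -115.31141974473641 1.9876894902951565 204.1858547735366 rot [-3.14005195e+00 -2.97866584e-05  1.44488106e+00] F [-0.1 -0.5 -0.5] w 0.0004812202199915156 q [0.08 0.22 1.22 0.   1.7  0.21]
turn [-0.002 -0.     0.002] cm [-0.03 -0.17 18.22]
```

{"op": "move_arm", "data": {
  "deltas": [0,0,0,0,-0.15,4,1,0,0,0,0,-0.15,8,1,0,0,0,0,-0.15,12,1,0,0,0,0,-0.15,15,1,0,0,0,0,-0.15,17,1,0,0,0,0,-0.15,18.1,1,0,0,0,0,-0.15,18.1,1]
}}

```text
time: 2.4
tool_pos: [0.5968, 0.1026, 0.0221]
ee_rot: [-3.137, 0.001, 1.443]
wrist_force: [-0.4, -0.2, -0.1]
width: 0.0006
finger_force: 0.0
```

```bash
python3 t.py -18 0 22 1.443
```

```text
t 2.4 jig -112.32637540097933 -1.4972424936723048 22.12121382756163 rot [-3.13714248e+00  1.03166376e-03  1.44277165e+00] F [-0.4 -0.2 -0.1] w 0.000632758629528588 q [ 0.08  0.31  1.48 -0.    1.36  0.2 ]
turn [-0.004  0.001 -0.   ] cm [-9.43  0.16  0.02]
```

{"op": "move_arm", "data": {
  "deltas": [0,0,0,-0.8,0.1,0,1,0,0,0,-1.5,0.15,0,1,0,0,0,-2.0,0.15,0,1,0,0,0,-2.4,0.15,0,1,0,0,0,-2.8,0.15,0,1,0,0,0,-3.2,0.15,0,1,0,0,0,-3.6,0.15,0,1,0,0,0,-4.0,0.15,0,1]
}}

```text
time: 3.2
tool_pos: [0.596, 0.0649, 0.0261]
ee_rot: [3.138, -0.005, 1.443]
wrist_force: [1.2, 5.0, 2.2]
width: 0.0003
finger_force: 2.9
```

```bash
python3 t.py -18 0 22 1.443
```

```text
t 3.2 jig -74.832180601608 2.514745552288633 26.141779712939147 rot [ 3.13848821 -0.00465529  1.4432403 ] F [1.2 5.  2.2] w 0.00033792232056989967 q [0.01 0.29 1.5  0.   1.35 0.14]
turn [ 0.003 -0.005  0.   ] cm [-5.68 -0.25  0.39]
```

{"op": "move_arm", "data": {
  "deltas": [0,0,0,-0.5,-0.1,0,1,0,0,0,-1.0,-0.15,0.1,1,0,0,0,-1.5,-0.15,0.1,1,0,0,0,-2.0,-0.15,0.1,1,0,0,0,-2.5,-0.15,0.1,1,0,0,0,-3.0,-0.15,0.1,1,0,0,0,-3.5,-0.15,0.1,1,0,0,0,-4.0,-0.15,0.1,1]
}}

```text
time: 4.0
tool_pos: [0.59, 0.0258, 0.0259]
ee_rot: [3.137, -0.005, 1.443]
wrist_force: [0.7, 7.1, 4.1]
width: 0.0004
finger_force: 3.5
```

```bash
python3 t.py -18 0 22 1.443
```

```text
t 4.0 jig -35.26439736344553 1.5385749484523856 25.88237841848898 rot [ 3.13707488 -0.00540761  1.44338648] F [0.7 7.1 4.1] w 0.0004060601813989772 q [-0.06  0.27  1.52  0.01  1.34  0.07]
turn [ 0.005 -0.005  0.   ] cm [-1.73 -0.16  0.38]
```

{"op": "move_arm", "data": {
  "deltas": [0,0,0,-0.3,-0.1,0.1,1,0,0,0,-0.6,-0.1,0.1,1,0,0,0,-0.9,-0.1,0.1,1,0,0,0,-1.2,-0.1,0.1,1,0,0,0,-1.4,-0.1,0.1,1,0,0,0,-1.6,-0.1,0.1,1,0,0,0,-1.7,-0.1,0.1,1,0,0,0,-1.8,-0.1,0.1,1]
}}

```text
time: 4.8
tool_pos: [0.5877, 0.0111, 0.0252]
ee_rot: [3.135, -0.011, 1.444]
wrist_force: [2.7, 14.1, 4.7]
width: 0.0003
finger_force: 7.6
```

```bash
python3 t.py -18 0 22 1.443
```

```text
t 4.8 jig -20.395973878943426 1.1020466955761163 25.22182459521457 rot [ 3.13546086 -0.01126877  1.44359801] F [ 2.7 14.1  4.7] w 0.00031072581315723597 q [-0.08  0.27  1.53  0.01  1.34  0.04]
turn [ 0.006 -0.011  0.001] cm [-0.24 -0.11  0.32]
```

{"op": "move_arm", "data": {
  "deltas": [0,0,0,-0.2,0,0,1,0,0,0,-0.3,0,0,1,0,0,0,-0.4,0,0,1,0,0,0,-0.4,0,0,1]
}}

```text
time: 5.2
tool_pos: [0.5877, 0.0111, 0.0253]
ee_rot: [3.135, -0.018, 1.445]
wrist_force: [4.4, 21.5, 4.9]
width: 0.0005
finger_force: 11.1
```

```bash
python3 t.py -18 0 22 1.443
```

```text
t 5.2 jig -20.439834844700318 1.0658829202308204 25.293472931795254 rot [ 3.13508779 -0.01818535  1.44475065] F [ 4.4 21.5  4.9] w 0.0005391289136194419 q [-0.09  0.26  1.53  0.02  1.34  0.03]
turn [ 0.006 -0.018  0.002] cm [-0.25 -0.11  0.32]
```

{"op": "move_arm", "data": {
  "deltas": [0,0,0,0.5,0,0,1,0,0,0,1.2,0,0,1,0,0,0,2.5,0,-1,1,0,0,0,3,0,-4,1,0,0,0,3,0,-8,1,0,0,0,3,0,-12,1,0,0,0,3,0,-13,1,0,0,0,3,0,-13,1]
}}

```text
time: 6.0
tool_pos: [0.5896, 0.0313, 0.1555]
ee_rot: [3.136, 0.0, 1.442]
wrist_force: [-0.3, 0.1, -0.5]
width: 0.0005
finger_force: 0.0
```

```bash
python3 t.py -58.7 -107 150 3.493; python3 - <<'E'
from h import *
ims=[]
for n,b in(('top',(145,235,235,415)),('side',(130,260,215,395))):
    s=snap(n); i=cv2.cvtColor(s['image'],cv2.COLOR_RGB2BGR)[b[0]:b[1],b[2]:b[3]]; ims.append(cv2.resize(i,(720,None or int(720*i.shape[0]/i.shape[1])))[:, :])
o=np.vstack(ims); cv2.imwrite('pics/c2.png',cv2.resize(o,(480,int(480*o.shape[0]/720))))
E
```

```text
t 6.0 jig -40.666503311117324 0.4195402107394945 155.4845896756865 rot [3.13609375e+00 1.34068890e-05 1.44246236e+00] F [-0.3  0.1 -0.5] w 0.0004942834566887508 q [-0.04  0.19  1.36 -0.    1.59  0.09]
turn [ 0.003  0.006 -2.051] cm [  1.79 -10.75   0.49]
```

View pics/c2.png

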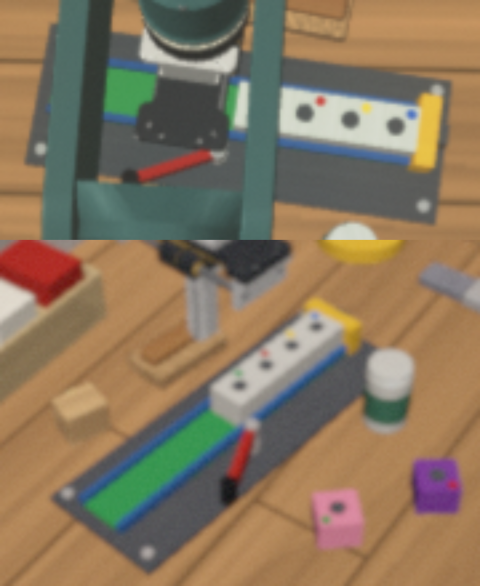

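The row now sits against the yellow stop with no gaps (blocks from about (235,100) to (415,135) in the upper half). The gate is still open at about (130,175)–(215,155), and the bystanders haven't moved. Next is the gate.

{"op": "move_arm", "data": {
  "deltas": [0,0,-0.14,0.3,-1.5,0,1,0,0,-0.28,0.6,-3,0,1,0,0,-0.42,0.9,-4.5,0,1,0,0,-0.56,1.2,-6,0,1,0,0,-0.7,1.5,-7.5,0,1,0,0,-0.84,1.8,-9,0,1,0,0,-0.98,1.8,-10.75,0,1,0,0,-1.12,1.8,-10.75,0,1]
}}

```text
time: 6.9
tool_pos: [0.4806, 0.0633, 0.1495]
ee_rot: [-3.138, -0.005, 2.569]
wrist_force: [0.6, 0.4, 0.1]
width: 0.0002
finger_force: 0.0
```

```bash
python3 t.py -58.7 -107 150 3.493
```

```text
t 6.9 jig -58.62062424709788 -111.71573563887353 149.47285157513286 rot [-3.13801243 -0.00526253  2.56898405] F [0.6 0.4 0.1] w 0.00016712930560878732 q [ 0.01 -0.04  1.61 -0.    1.58 -0.98]
turn [-0.001 -0.007 -0.924] cm [-0.42  0.21 -0.06]
```

{"op": "move_arm", "data": {
  "deltas": [0,0,-0.14,-0.2,0.1,0,1,0,0,-0.28,-0.2,0.1,0,1,0,0,-0.42,-0.2,0.1,1,1,0,0,-0.56,-0.2,0.1,2,1,0,0,-0.7,-0.2,0.1,4,1,0,0,-0.84,-0.2,0.1,6,1,0,0,-0.924,-0.2,0.1,8,1,0,0,-0.924,-0.2,0.1,8,1]
}}

```text
time: 7.7
tool_pos: [0.4816, 0.0626, 0.0666]
ee_rot: [3.138, -0.011, -2.797]
wrist_force: [-0.6, 0.1, 0.9]
width: 0.0004
finger_force: 0.0
```

```bash
python3 t.py -58.7 -107 28 3.493
```

```text
t 7.7 jig -58.0239124670511 -110.65403277147942 66.61148948292977 rot [ 3.13783626 -0.01143764 -2.79692285] F [-0.6  0.1  0.9] w 0.00037028758393363437 q [ 0.01  0.02  1.72 -0.    1.41 -1.9 ]
turn [ 0.004 -0.011 -0.007] cm [-0.4  -0.12  3.86]
```

{"op": "move_arm", "data": {
  "deltas": [0,0,0,-0.2,0,2,1,0,0,0,-0.3,0,3.4,1,0,0,0,-0.3,0,3.8,1,0,0,0,-0.3,0,3.8,1]
}}

```text
time: 8.1
tool_pos: [0.4881, 0.0638, 0.0336]
ee_rot: [3.141, -0.002, -2.797]
wrist_force: [-0.6, -0.1, 0.0]
width: 0.0005
finger_force: 0.0
```

```bash
cat > arc.py <<'E'
# arc.py gap q...: rows that put the pushing face gap mm off the bar at each gate angle
import sys; from t import *
def arc(qs,gap,z):
    for q in qs:
        th=3.671-q; e=np.array([np.cos(th),np.sin(th)]); n=np.array([np.sin(th),-np.cos(th)])
        c=np.array([-20.,-50.])+60*e-(13+gap)*n
        w=np.r_[O+c[0]*u+c[1]*v,z]
        print(q,(Rm.inv()*R.from_euler('xyz',[np.pi,0,1.443+th-np.pi/2])).as_rotvec().round(3),(Rm.inv().apply(w-p)/10).round(2))
g=float(sys.argv[1]); sys.argv=sys.argv[:1]+sys.argv[2:]
arc(map(float,sys.argv[1:]),g,28)
E
sed -i 's/if len(sys.argv)>4:/if len(sys.argv)>4 and "t.py" in sys.argv[0]:/' t.py
python3 arc.py 0 0.05 0.15 0.25 0.35 0.45 0.55 0.65 0.75
```

```text
t 8.1 jig -60.02249952222632 -104.33760596667712 33.57871340378803 rot [ 3.14096504e+00 -2.22461990e-03 -2.79699633e+00] F [-0.6 -0.1  0. ] w 0.0005196036380621498 q [ 0.01  0.06  1.75 -0.    1.33 -1.9 ]
0.05 [ 0.001 -0.002 -0.007] [-1.68 -0.04  0.55]
0.15 [ 0.001 -0.002  0.093] [-2.28  0.06  0.55]
0.25 [ 0.    -0.002  0.193] [-2.89  0.1   0.55]
0.35 [ 0.    -0.002  0.293] [-3.51  0.09  0.55]
0.45 [ 0.    -0.002  0.393] [-4.11  0.01  0.55]
0.55 [ 0.    -0.002  0.493] [-4.71 -0.13  0.55]
0.65 [-0.    -0.002  0.593] [-5.29 -0.33  0.55]
0.75 [-0.    -0.002  0.693] [-5.85 -0.59  0.54]
```

{"op": "move_arm", "data": {
  "deltas": [0,0,0,-0.8,0,0.3,1,0,0,0,-1.6,0,0.5,1,0,0,0.09,-2.3,0.05,0.5,1,0,0,0.19,-2.9,0.1,0.5,1,0,0,0.29,-3.5,0.1,0.5,1,0,0,0.39,-4.1,0,0.5,1,0,0,0.49,-4.7,-0.13,0.5,1,0,0,0.59,-5.3,-0.33,0.5,1]
}}

```text
time: 8.9
tool_pos: [0.5404, 0.079, 0.0298]
ee_rot: [-3.141, -0.0, 2.893]
wrist_force: [-1.8, 0.5, 0.3]
width: 0.0006
finger_force: 0.8
```

```bash
python3 arc.py 0 0.65 0.75 0.85 0.95 1.05 1.15 1.25 1.35 1.45
```

```text
t 8.9 jig -81.78248069672348 -54.383140234019976 29.825659404979273 rot [-3.14147830e+00 -4.99506497e-04  2.89280423e+00] F [-1.8  0.5  0.3] w 0.0005607799658844901 q [ 0.04  0.18  1.62  0.    1.34 -1.28]
0.65 [-0. -0. -0.] [ 0.12 -0.08  0.18]
0.75 [-0.  -0.   0.1] [-0.48  0.02  0.18]
0.85 [-0.  -0.   0.2] [-1.1   0.06  0.18]
0.95 [-0.  -0.   0.3] [-1.71  0.04  0.18]
1.05 [-0.  -0.   0.4] [-2.32 -0.04  0.18]
1.15 [-0.  -0.   0.5] [-2.91 -0.19  0.18]
1.25 [-0.  -0.   0.6] [-3.49 -0.39  0.18]
1.35 [-0.  -0.   0.7] [-4.05 -0.65  0.18]
1.45 [-0.  -0.   0.8] [-4.58 -0.96  0.18]
```

{"op": "move_arm", "data": {
  "deltas": [0,0,0.1,-0.5,0,0.1,1,0,0,0.2,-1.1,0.05,0.1,1,0,0,0.3,-1.7,0.05,0.1,1,0,0,0.4,-2.3,-0.05,0.1,1,0,0,0.5,-2.9,-0.2,0.1,1,0,0,0.6,-3.5,-0.4,0.1,1,0,0,0.7,-4.05,-0.65,0.1,1,0,0,0.8,-4.6,-0.95,0.1,1]
}}

```text
time: 9.7
tool_pos: [0.5828, 0.0589, 0.0288]
ee_rot: [-3.142, -0.001, 2.093]
wrist_force: [-2.2, 0.8, 0.0]
width: 0.0007
finger_force: 0.8
```

```bash
python3 arc.py 0 1.45 1.55 1.65 1.75 1.85 1.95 2.05 2.1
```

```text
t 9.7 jig -67.19221209880841 -9.855454823885513 28.75542998424521 rot [-3.14155570e+00 -9.65167025e-04  2.09282957e+00] F [-2.2  0.8  0. ] w 0.0007305220674943996 q [ 0.    0.26  1.53  0.    1.35 -0.52]
1.45 [-0.    -0.001 -0.   ] [-0.03 -0.05  0.08]
1.55 [-0.    -0.001  0.1  ] [-0.63  0.05  0.07]
1.65 [-0.    -0.001  0.2  ] [-1.24  0.09  0.07]
1.75 [-0.    -0.001  0.3  ] [-1.86  0.07  0.07]
1.85 [-0.    -0.001  0.4  ] [-2.46 -0.02  0.07]
1.95 [-0.    -0.001  0.5  ] [-3.06 -0.16  0.07]
2.05 [-0.    -0.001  0.6  ] [-3.64 -0.36  0.07]
2.1 [-0.    -0.001  0.65 ] [-3.92 -0.48  0.07]
```

{"op": "move_arm", "data": {
  "deltas": [0,0,0.1,-0.6,0.05,0,1,0,0,0.2,-1.2,0.1,0,1,0,0,0.3,-1.8,0.05,0,1,0,0,0.4,-2.4,0,0,1,0,0,0.5,-3.0,-0.15,0,1,0,0,0.6,-3.6,-0.35,0,1,0,0,0.65,-3.9,-0.5,0,1,0,0,0.65,-4.0,-0.5,0,1]
}}

```text
time: 10.5
tool_pos: [0.5983, 0.0258, 0.0288]
ee_rot: [-3.14, -0.009, 1.446]
wrist_force: [-2.0, 11.4, 1.2]
width: 0.0002
finger_force: 5.2
```

```bash
python3 arc.py 0 2.1
```

```text
t 10.5 jig -36.30405889389712 9.783362451121146 28.780901849625355 rot [-3.13999455 -0.00879446  1.4461528 ] F [-2.  11.4  1.2] w 0.0002478372460920106 q [-0.06  0.29  1.49  0.01  1.36  0.07]
2.1 [-0.002 -0.009  0.003] [-0.33  0.02  0.08]
```

{"op": "move_arm", "data": {
  "deltas": [0,0,0,-0.2,0,0,1,0,0,0,-0.2,0,0,1]
}}

```text
time: 10.7
tool_pos: [0.5983, 0.0257, 0.0288]
ee_rot: [-3.14, -0.012, 1.448]
wrist_force: [-0.5, 14.0, 1.3]
width: 0.0006
finger_force: 6.5
```

{"op": "move_arm", "data": {
  "deltas": [0,0,0,0.3,0,0,1,0,0,0,1.0,0,0,1,0,0,0,2.5,0,0,1,0,0,0,4,0,-2,1,0,0,0,7,0,-6,1,0,0,0,11,0,-10,1,0,0,0,15,0,-14,1,0,0,0,19,0,-16,1]
}}

```text
time: 11.5
tool_pos: [0.6218, 0.2029, 0.1885]
ee_rot: [3.137, -0.001, 1.445]
wrist_force: [0.4, -0.6, 0.2]
width: 0.0004
finger_force: 0.0
```

{"op": "move_arm", "data": {
  "deltas": [0,0,0,4,0,0,1,0,0,0,8,0,0,1,0,0,0,12,0,0,1,0,0,0,16,0,0,1,0,0,0,18,0,0,1,0,0,0,18,0,0,1]
}}

```text
time: 12.1
tool_pos: [0.642, 0.384, 0.1834]
ee_rot: [-3.141, -0.0, 1.451]
wrist_force: [-0.2, 0.1, 0.4]
width: 0.0003
finger_force: 0.0
```

```bash
python3 - <<'E'
from h import *
ims=[]
for n,b in(('top',(145,235,235,415)),('side',(130,260,215,395))):
    s=snap(n); i=cv2.cvtColor(s['image'],cv2.COLOR_RGB2BGR)[b[0]:b[1],b[2]:b[3]]; ims.append(cv2.resize(i,(480,int(480*i.shape[0]/i.shape[1])),interpolation=cv2.INTER_CUBIC))
    if n=='top':
        h=cv2.cvtColor(s['image'],cv2.COLOR_RGB2HSV).astype(int); m=((h[...,0]<6)|(h[...,0]>174))&(h[...,1]>150); m[:150]=0;m[235:]=0;m[:,:235]=0;m[:,415:]=0
        n_,l,st,ce=cv2.connectedComponentsWithStats(m.astype(np.uint8)); k=1+np.argmax(st[1:,4])
        w=onz(s,np.argwhere(l==k)[:,::-1],.042)[:,:2].astype(np.float32)*1000; print(cv2.minAreaRect(w))
cv2.imwrite('pics/c3.png',np.vstack(ims)); print(robot.get_obs()['time'])
E
```

```text
((583.9981079101562, 12.713510513305664), (7.356016159057617, 70.17737579345703), 82.57135772705078)
12.2
```

View pics/c3.png

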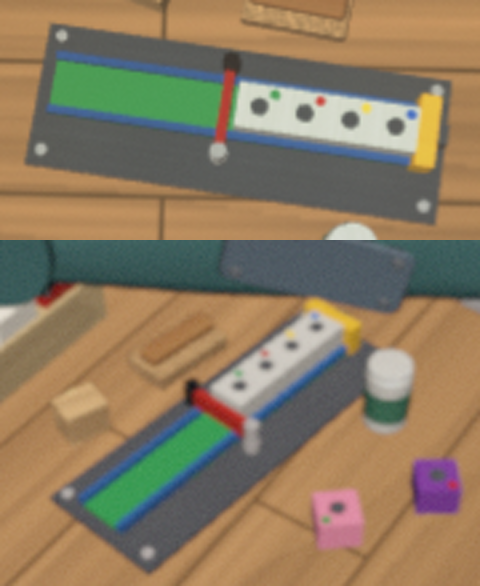

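The gate lies straight across the rail, from (232,62) to (218,152). The row is tight between the gate and the stop, and nothing else has moved.

```bash
python3 -c "
from bench import robot
print(robot.close_job())"
```

```text
the job is handed in; nothing more can be done
None
```

The four blocks are hard up against the yellow end stop with no gaps, the red gate is fully shut behind them, nothing else was disturbed, and the job was handed in at about 12 s.

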